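# Wind up the bench lift with its loose crank

### The arm

A 6-joint arm with a two-finger parallel gripper is mounted at the origin on the work surface. World frame = base frame: x ahead of the robot, y to its left, z up, the work surface at z = 0. Lengths are in m, angles in rad, forces in N, time in s.
With the tool pointing down it reaches from about 0.325 to 0.9 m from the base axis. Payload 3.5 kg.
Tool frame: the origin (TCP) lies midway between the tips of the shut fingers; the grasp point (between the pads) lies 19 mm behind it (env.grip_depth is the distance from the TCP to the grasp point, in m); z points along the fingers, y is the direction in which the jaws open and shut (so a half turn about z gives the same grasp; the last joint's range is limited). The gripper opens to 85 mm and grips with 20 to 120 N. Pads are 22 mm wide; open, the fingers measure 114 mm over their backs; the gripper's body (76 mm by 85 mm) begins 54 mm behind the grasp point. The pads swing forward as they close: fully open they stand 13 mm farther back than shut.
Start: joints at [-1.209, 0.276, -0.026, 1.268, 0, 1.467], TCP at [0.28, -0.559, 0.231] pointing down, gripper open.
Joint ranges: [-3.12, 3.12], [-0.85, 1.88], [-1.08, 1.24], [-1.95, 2.15], [-1.57, 1.53], [-3.14, 3.14]. Speed limits (rad/s): [2.57, 2.57, 3.14, 3.14, 3.14, 3.14].

### API

Orientations are given as a rotation vector (axis times angle).
In Python, from rig import env, imaging, ticket gives the robot as it stands.
- The arm moves only by the tool apply_moves, never from a script. Its argument "plan" is a list that holds one entry, the list of rows, each a list of 7 numbers: the shift along the tool's x, y, z scaled (see below), then the turn, a rotation vector about the tool's x, y, z scaled (see below), then the closure, from 0 (fully open) to 1 (shut). A call has exactly 5 rows; each row shifts and turns the commanded pose from where the row before left it, along the tool's axes as they then stand; what a row does not reach is not made up. The controller multiplies each number of a shift by 20 mm and each number of a turn by 5 degrees. A row lasts 1/12 s, in which the tool goes at most 41.7 mm and 7.16 degrees, less where a joint would pass 70% of its speed; a pose out of reach is approached as far as the arm can. A call with a number of a shift or a turn outside -1 to 1 is refused whole. A call with a gripper value outside its range is refused whole. The fingers move at their own pace and stop on an object; the grip force is fixed at half the most. Time passes only in rows, so rows that do not move let the fingers close, or fill a call up. It gives the time, the measured TCP pose, the force and the opening at its end, in the units of the state.
- env.get_obs(): the state, without advancing time (a new reading comes with each control period).
- imaging.read_camera(name): name is "scene" or "top" or "wrist"; returns (picture, depth): 400x640x3 uint8, red, green, blue; 400x640 float32, m along the optical axis (not along the pixel's ray), 0 where there is no reading.
- imaging.camera_model(name): a dict with "vfov" (degrees; the focal length in pixels is half the picture's height over the tangent of half this angle, whatever the lens; pixels are square), "cx", "cy" (the principal point, pixels), "k1" (the pictures are not rectified: a ray, as slopes to the right and down, at radius r is drawn at 1 + k1 r^2 times it, then the intrinsics apply), "eye" and "rotation" of the camera in the world. Camera axes: x right, y up, looking along -z (the intrinsics and any distortion apply to the point x, -y, -z); pixel columns grow to the right and rows downward; lengths in m; the calibration is good to about 2 mm. A picture is of the moment at which its call begins: read the wrist's pose just before it. camera_model takes no time and is no camera call; for the wrist camera it gives the pose at the moment of the call.
- ticket.job_done(): hands the job in, once; it reports no verdict.
The state is a dict: "clock": time; "q": joint angles; "dq": joint speeds; "joint_torque": joint torques, N m; "position": TCP position; "orientation": TCP orientation; "force": force on the tool from outside, world axes, zero at the start; "moment": the same for the moment, N m; "width": finger opening in m.
Only numpy, scipy, OpenCV 4.12 (cv2) and the standard library are available. Lean on these libraries where they do the work, as an engineer would, in place of code of your own. Each camera call takes 0.05 s, during which the arm holds its last target. There are 200 camera calls.

### The job

Fit the loose crank fully home onto the hidden hexagon drive down in the round well of the bench lift, then wind it clockwise (seen from above) until the lift's plate is level with the small shelf clamped on the stand next to it, so that the flask could be slid straight across. Leave the crank seated on the drive and the flask standing on the plate, and do not disturb the bottle, funnel and beaker standing about.

Things in the scene. Friction and masses are not known exactly. Their poses are not given: they have to be found in the camera images.
- crank: Loose steel crank, 0.45 kg, standing upright on the bench. Origin: centre of its hub's underside, z up the hub, x towards the handle. Hub 40 mm in diameter, z = 0 to 68 mm; in its underside a hexagon socket 24 mm across flats, 26 mm deep, two flats square to x. A flat arm, 22 mm wide, z = 56 to 68 mm, runs along +x to the handle 75 mm from the hub axis.
- crank_stub (a point): Point on the hub's axis at z = 90 mm of the crank, inside the plain round steel stub above the arm: 30 mm in diameter, z = 68 to 108 mm of the crank. The crank can be gripped here from above.
- crank_handle (a point): Point on the axis of the crank's handle, a black upright round grip 24 mm in diameter, z = 70 to 128 mm of the crank, which spins freely on its own axis. The point lies at x = 75 mm, z = 100 mm of the crank frame.
- drive_seat (a point): Point on the upright drive axis, at the floor of the well, 44 mm above the bench: the crank's origin comes here when fully home. From the floor rises a steel hexagon 22 mm across flats, 16 mm high, its top 4 mm bevelled. Turned wrongly the crank stops 12 to 13 mm short; it drops home every 60 degrees, within about 10. How the flats lie is unknown: feel for it.
- well_rim (a point): Centre of the rim of the well, 48 mm above the drive seat: a dark round collar on the grey gearbox, 66 mm outside, 45 mm inside diameter. The drive in it turns stiffly (0.25 N m, 3 to 4 N at the handle) and holds where it is left. Clockwise from above raises the plate, 25 mm per full turn. The crank has about 10 degrees of play either way on the hexagon.
- plate_top (a point): Centre of the top face of the lift's plate (bare aluminium, 160 by 160 mm, on a thick column 210 mm from the drive axis). It starts 100 mm above the bench, can rise to 175 mm and keeps its height when the crank is let go.
- shelf_top (a point): Centre of the top face of the fixed aluminium shelf (150 by 120 mm) clamped to the rod of the retort stand, just beyond the plate. It is 20 to 45 mm higher than the plate at the start, and its height differs from time to time.
- flask: Conical glass flask, 92 mm across the foot and 124 mm high, 0.3 kg, standing loose near the middle of the lift's plate; origin at the centre of its underside, z up. It rides up with the plate.
- bottle: White bottle, 64 mm diameter, 170 mm high, loose on the bench; origin at the centre of its underside. To be left alone.
- funnel: White porcelain funnel standing mouth down, 72 mm diameter, 100 mm high, loose on the bench; origin at the centre of its underside. To be left alone.
- beaker: Glass beaker, 72 mm diameter, 90 mm high, loose on the bench; origin at the centre of its underside. To be left alone.

How it is judged:
By the outcome, as a careful person would: the job done as asked, in the order asked, and still so for the second after the job is handed in, with the robot touching nothing.
It also fails if it takes over 72 s, if anything falls off the work surface, if the arm or the gripper's body presses on something with over 40 N, if the wrist force passes 120 N, or if a joint passes its speed limit or range.

## Working session

There is one attempt and no reset: what is moved stays moved. The work goes in short steps, Python scripts to look and compute and a tool call to move; the robot and the scene stay as the last step left them, time stands still between calls to the robot, and variables do not carry over. Pictures are saved under pics/ and viewed, about 8 in all and at most 12, crops included, and the job is handed in when it is done.

Besides the shell and the picture viewer there is one more tool, called after "Call:" as a command line: name --argument value ..., lists and objects as JSON in quotes. apply_moves: Moves the arm, as the interface text tells. Shifts and turns lie within -1 to 1; 1 stands for 20 mm of shift or 5 degrees of turn. Its arguments: {"type":"object","properties":{"plan":{"type":"array","items":{"type":"array","items":{"type":"array","items":{"type":"number"}}}}},"required":["plan"]}

```bash
mkdir -p pics; ls; cat > h.py <<'E'
import numpy as np, cv2
from rig import env, imaging, ticket
from scipy.spatial.transform import Rotation as R
def cam(n):
    m=imaging.camera_model(n); p,d=imaging.read_camera(n); return m,p,d
def f_(m): return 200/np.tan(np.radians(m['vfov'])/2)
def rays(m,uv):
    uv=np.atleast_2d(np.array(uv,float)); f=f_(m)
    xd=(uv-[m['cx'],m['cy']])/f; x=xd.copy()
    for _ in range(20): x=xd/(1+m['k1']*(x**2).sum(1,keepdims=True))
    c=np.c_[x[:,0],-x[:,1],-np.ones(len(x))]
    return c@np.array(m['rotation']).T
def onplane(m,uv,z):
    r=rays(m,uv); e=np.array(m['eye']); return e+r*((z-e[2])/r[:,2])[:,None]
def cloud(m,d):
    v,u=np.mgrid[0:400,0:640]; r=rays(m,np.c_[u.ravel(),v.ravel()])
    P=np.array(m['eye'])+r*d.ravel()[:,None]; P[d.ravel()<=0]=np.nan
    return P.reshape(400,640,3)
def save(n,p): cv2.imwrite('pics/'+n,cv2.cvtColor(p,cv2.COLOR_RGB2BGR))
E
python3 - <<'E'
from h import *
for n in ['scene','top']:
    m,p,d=cam(n); save(n+'0.png',p); np.savez(n+'0.npz',p=p,d=d,**{k:np.array(v) for k,v in m.items()}); print(n,m['eye'],f_(m),m['k1'])
print(env.get_obs(), imaging.camera_model('wrist')['eye'])
E
```

```text
pics
scene [ 0.97593991 -0.62767122  1.14415572] 428.9327294329165 -0.035720177914452575
top [0.53175568 0.04058027 1.23987461] 399.724729216258 -0.04456845372546
{'clock': 0.1, 'q': array([-1.20935525e+00,  2.77103268e-01, -2.77692654e-02,  1.26801050e+00,
       -7.43178402e-06,  1.46739930e+00]), 'dq': array([ 7.31563552e-04, -1.43699937e-03,  2.47837821e-03, -9.56175898e-05,
       -2.79233241e-04, -5.40335367e-04]), 'joint_torque': array([ 2.84111702e-04, -4.46706033e+01,  2.96129483e+01,  8.40963592e-03,
       -6.43398994e-05, -1.92300107e-06]), 'position': array([ 0.27990776, -0.55800901,  0.23023073]), 'orientation': array([-3.05510887e+00, -7.23133542e-01,  4.33025824e-04]), 'force': array([-0.31795875, -0.17595474,  0.2620233 ]), 'moment': array([ 0.04946189,  0.00526733, -0.02162607]), 'width': 0.08547653756727748} [ 0.34018198 -0.52908081  0.37348313]
```

View pics/top0.png

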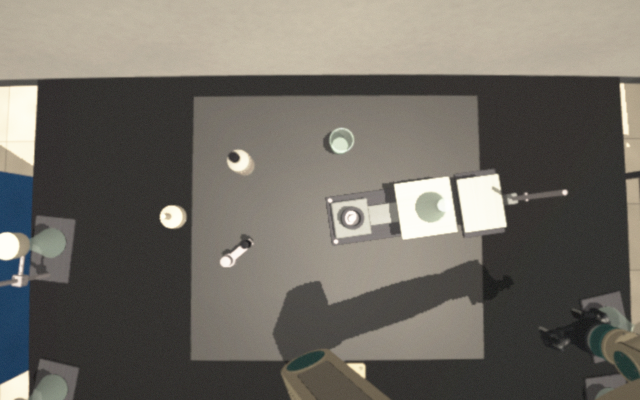

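View pics/scene0.png

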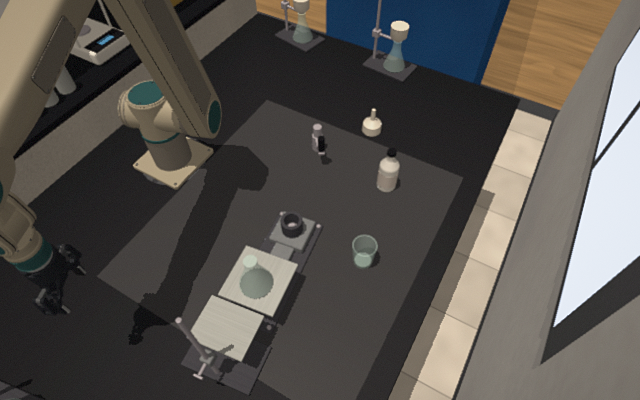

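The top view shows the crank (stub ≈(228,261), black handle ≈(247,243)), the well at (351,217), the plate at (425,208), the shelf at (482,203), the beaker at (341,141), the bottle at (240,161) and the funnel at (173,217). Next I'll locate these from depth.

```bash
cat > loc.py <<'E'
from h import *
def load(n):
    z=np.load(n); return {k:z[k] for k in z},z['p'],z['d']
E
python3 - <<'E'
from h import *; from loc import load
C={}
for n in ['top','scene']:
    m,p,d=load(n+'0.npz'); C[n]=(m,p,d,cloud(m,d))
m,p,d,P=C['top']
def reg(P,x,y,z):
    return (P[...,0]>x[0])&(P[...,0]<x[1])&(P[...,1]>y[0])&(P[...,1]<y[1])&(P[...,2]>z[0])&(P[...,2]<z[1])
for nm,uv in dict(stub=(228,261),handle=(247,243),well=(351,217),plate=(405,190),shelf=(470,190),beaker=(341,141),bottle=(240,158),funnel=(173,215),bench=(300,300)).items():
    print(nm,P[uv[1],uv[0]].round(4))
for n in C:
    P=C[n][3]; print(n)
    s=P[...,2]
    x0,y0=C['top'][3][255,238][:2]
    M=reg(P,(x0-.1,x0+.1),(y0-.1,y0+.1),(.02,.2)); Q=P[M]; print(' crank n',len(Q),Q[:,2].max())
    for a,b in [(.10,.115),(.12,.14),(.05,.07)]:
        q=Q[(Q[:,2]>a)&(Q[:,2]<b)]; print('  ',a,len(q),q.mean(0).round(4) if len(q) else '', (q.min(0).round(3),q.max(0).round(3)) if len(q) else '')
    xw,yw=C['top'][3][217,351][:2]
    Q=P[reg(P,(xw-.06,xw+.06),(yw-.06,yw+.06),(.086,.1))]; print(' rim',len(Q),((Q.min(0)+Q.max(0))/2).round(4),np.ptp(Q,axis=0).round(3),np.median(Q[:,2]).round(4))
P=C['top'][3]
a=P[180:235,398:455].reshape(-1,3); b=P[178:230,462:500].reshape(-1,3)
for q in (a,b):
    h=np.histogram(q[:,2],bins=np.arange(.09,.26,.005)); i=h[0].argmax(); print(h[1][i],h[0][i]); q=q[abs(q[:,2]-h[1][i]-.0025)<.006]; print(q.mean(0).round(4),np.median(q[:,2]).round(4),q.min(0).round(3),q.max(0).round(3))
E
```

```text
Traceback (most recent call last):
  File "h.py", line 17, in cloud
    P=np.array(m['eye'])+r*d.ravel()[:,None]; P[d.ravel()<=0]=np.nan
                         ~^~~~~~~~~~~~~~~~~~
numpy._core._exceptions._ArrayMemoryError: Unable to allocate 488. GiB for an array with shape (256000, 256000) and data type float64
```

```bash
sed -i "s/return c@np.array(m\['rotation'\]).T/Rm=np.array(m['rotation']); Rm=R.from_rotvec(Rm).as_matrix() if Rm.shape==(3,) else Rm; return c@Rm.T/" h.py
cat > a.py <<'E'
from h import *; from loc import load
C={}
for n in ['top','scene']:
    m,p,d=load(n+'0.npz'); C[n]=(m,p,d,cloud(m,d)); print(m['rotation'])
m,p,d,P=C['top']
def reg(P,x,y,z):
    return (P[...,0]>x[0])&(P[...,0]<x[1])&(P[...,1]>y[0])&(P[...,1]<y[1])&(P[...,2]>z[0])&(P[...,2]<z[1])
for nm,uv in dict(stub=(228,261),handle=(247,243),well=(351,217),plate=(405,190),shelf=(470,190),beaker=(341,141),bottle=(240,158),funnel=(173,215),bench=(300,300)).items():
    print(nm,P[uv[1],uv[0]].round(4))
for n in C:
    P=C[n][3]; print(n)
    s=P[...,2]
    x0,y0=C['top'][3][255,238][:2]
    M=reg(P,(x0-.1,x0+.1),(y0-.1,y0+.1),(.02,.2)); Q=P[M]; print(' crank n',len(Q),Q[:,2].max())
    for a,b in [(.10,.115),(.12,.14),(.05,.07)]:
        q=Q[(Q[:,2]>a)&(Q[:,2]<b)]; print('  ',a,len(q),q.mean(0).round(4) if len(q) else '', (q.min(0).round(3),q.max(0).round(3)) if len(q) else '')
    xw,yw=C['top'][3][217,351][:2]
    Q=P[reg(P,(xw-.06,xw+.06),(yw-.06,yw+.06),(.086,.1))]; print(' rim',len(Q),((Q.min(0)+Q.max(0))/2).round(4),np.ptp(Q,axis=0).round(3),np.median(Q[:,2]).round(4))
P=C['top'][3]
a=P[180:235,398:455].reshape(-1,3); b=P[178:230,462:500].reshape(-1,3)
for q in (a,b):
    h=np.histogram(q[:,2],bins=np.arange(.09,.26,.005)); i=h[0].argmax(); print(h[1][i],h[0][i]); q=q[abs(q[:,2]-h[1][i]-.0025)<.006]; print(q.mean(0).round(4),np.median(q[:,2]).round(4),q.min(0).round(3),q.max(0).round(3))
E
python3 a.py
```

```text
[ 0.04680965 -0.04303869 -1.57384718]
[0.62113551 0.16424594 0.49865319]
stub [0.4209 0.2915 0.106 ]
handle [0.4729 0.2335 0.1308]
well [ 0.5446 -0.0609  0.059 ]
plate [ 0.6207 -0.2126  0.1014]
shelf [ 0.6186 -0.3927  0.1214]
beaker [ 0.7817 -0.0362  0.0085]
bottle [0.7093 0.2538 0.1352]
funnel [0.5521 0.4687 0.0553]
bench [ 0.2909  0.0925 -0.0005]
top
 crank n 372 0.1322220097183311
   0.1 106 [0.4258 0.293  0.1084] (array([0.407, 0.232, 0.1  ]), array([0.48 , 0.314, 0.115]))
   0.12 60 [0.4686 0.2422 0.1286] (array([0.459, 0.232, 0.12 ]), array([0.478, 0.254, 0.132]))
   0.05 121 [0.4419 0.2723 0.067 ] (array([0.403, 0.228, 0.053]), array([0.484, 0.314, 0.07 ]))
 rim 221 [ 0.5414 -0.0611  0.0921] [0.063 0.063 0.011] 0.0931
scene
 crank n 292 0.12929395898434515
   0.1 77 [0.4385 0.2792 0.1061] (array([0.407, 0.228, 0.1  ]), array([0.483, 0.313, 0.113]))
   0.12 36 [0.4718 0.2411 0.1259] (array([0.46 , 0.228, 0.121]), array([0.484, 0.255, 0.129]))
   0.05 61 [0.4437 0.2633 0.0639] (array([0.404, 0.227, 0.053]), array([0.485, 0.316, 0.07 ]))
 rim 195 [ 0.5453 -0.0627  0.0917] [0.065 0.066 0.011] 0.0909
0.1 1346
[ 0.5692 -0.263   0.1013] 0.1012 [ 0.495 -0.354  0.097] [ 0.65  -0.191  0.108]
0.12000000000000002 1428
[ 0.581  -0.4209  0.1232] 0.1233 [ 0.508 -0.477  0.117] [ 0.653 -0.366  0.128]
```

Call:
apply_moves --plan '[[[0.9,-0.83,-0.18,0,0,0,0],[0.9,-0.83,-0.18,0,0,0,0],[0.9,-0.83,-0.18,0,0,0,0],[0.9,-0.83,-0.18,0,0,0,0],[0.9,-0.83,-0.18,0,0,0,0]]]'

```text
clock: 0.52
position: [0.3234, -0.4427, 0.2488]
orientation: [-3.056, -0.723, 0.0]
force: [-0.4, -0.1, 0.6]
width: 0.0854
```

Call:
apply_moves --plan '[[[0.9,-0.83,-0.18,0,0,0,0],[0.9,-0.83,-0.18,0,0,0,0],[0.9,-0.83,-0.18,0,0,0,0],[0.9,-0.83,-0.18,0,0,0,0],[0.9,-0.83,-0.18,0,0,0,0]]]'

```text
clock: 0.93
position: [0.3666, -0.3281, 0.267]
orientation: [-3.056, -0.723, 0.001]
force: [0.6, -0.4, 0.3]
width: 0.0856
```

Call:
apply_moves --plan '[[[0.9,-0.83,-0.18,0,0,0,0],[0.9,-0.83,-0.18,0,0,0,0],[0.9,-0.83,-0.18,0,0,0,0],[0.9,-0.83,-0.18,0,0,0,0],[0.9,-0.83,-0.18,0,0,0,0]]]'

```text
clock: 1.35
position: [0.4098, -0.2137, 0.285]
orientation: [-3.057, -0.723, 0.001]
force: [0.2, -0.5, 0.6]
width: 0.0851
```

Call:
apply_moves --plan '[[[0.9,-0.83,-0.18,0,0,0,0],[0.9,-0.83,-0.18,0,0,0,0],[0.9,-0.83,-0.18,0,0,0,0],[0.9,-0.83,-0.18,0,0,0,0],[0,0,0,0,0,0,0]]]'

```text
clock: 1.77
position: [0.4453, -0.1204, 0.3001]
orientation: [-3.054, -0.73, -0.002]
force: [-0.1, 0.3, 0.6]
width: 0.0854
```

```bash
python3 - <<'E'
from h import *
o=env.get_obs(); print(o['clock'],o['position'],np.degrees(o['q']).round(1),o['orientation'])
m,p,d=cam('wrist'); save('w1.png',p); np.savez('w1.npz',p=p,d=d,**{k:np.array(v) for k,v in m.items()})
print(m,rays(m,[[320,200]]))
r=R.from_rotvec(o['orientation']).inv(); print('cam in tool',r.apply(np.array(m['eye'])-o['position']))
E
```

```text
1.7667 [ 0.44529935 -0.12044421  0.30008223] [-2.320e+01 -2.800e+00 -1.430e+01  7.850e+01  1.000e-01  1.299e+02] [-3.05439883e+00 -7.29552597e-01 -2.00336774e-03]
{'vfov': 66.18247370315493, 'cx': 321.48563487978475, 'cy': 197.10803191037564, 'k1': -0.03652300546879447, 'eye': array([ 0.50522803, -0.09120004,  0.44339659]), 'rotation': array([-0.23758783,  0.14706346, -1.09472579])} [[-0.24479941 -0.11767632 -0.96246442]]
cam in tool [ 0.06689609  0.00086072 -0.14321259]
```

View pics/w1.png

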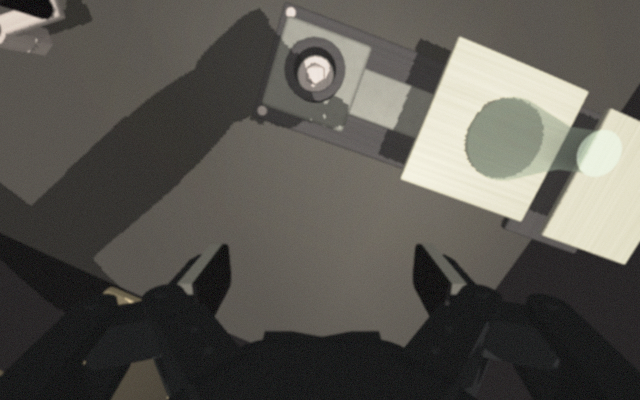

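The well collar is at (315,70) with the bright hexagon top visible inside it; the plate, flask and shelf are to the right. I'll measure the rim and look closely at the hexagon.

```bash
python3 - <<'E'
from h import *; from loc import load
m,p,d=load('w1.npz'); P=cloud(m,d)
g=cv2.cvtColor(p,cv2.COLOR_RGB2GRAY)
# rim: points with z .086-.1 near
M=(abs(P[...,0]-.545)<.06)&(abs(P[...,1]+.062)<.06)&(P[...,2]>.086)&(P[...,2]<.1)
Q=P[M]; print(len(Q),((Q.min(0)+Q.max(0))/2),np.ptp(Q,axis=0))
# dark collar outer contour
sub=M.astype(np.uint8)*255
cs,_=cv2.findContours(sub,0,2); c=max(cs,key=cv2.contourArea); e=cv2.fitEllipse(c); print('rim ell',e, onplane(m,[e[0]],.092))
br=((g>120)&(np.hypot(*(np.mgrid[0:400,0:640]-np.array([70,317])[:,None,None]))<20)).astype(np.uint8)
cs,_=cv2.findContours(br,0,2); c=max(cs,key=cv2.contourArea); mm=cv2.moments(c); ct=(mm['m10']/mm['m00'],mm['m01']/mm['m00']); print('hex',ct,cv2.contourArea(c),onplane(m,[ct],.060), P[70,317],P[66:76:3,310:326:4,2].round(3))
w=onplane(m,c[:,0,:],.06)[:,:2]; print((np.ptp(w,axis=0)))
cv2.imwrite('pics/w1c.png',cv2.resize(cv2.cvtColor(p[35:110,275:365],4),None,fx=8,fy=8,interpolation=2))
E
```

```text
1729 [ 0.54322237 -0.0629707   0.09049107] [0.06550513 0.06520018 0.00888775]
rim ell ((314.35797119140625, 68.57536315917969), (60.06523513793945, 64.16592407226562), 176.5885467529297) [[ 0.54368062 -0.06277944  0.092     ]]
hex (315.5052172263327, 72.63688104723961) 878.5 [[ 0.54377846 -0.06339806  0.06      ]] [ 0.54704134 -0.06373984  0.06121264] [[0.06  0.061 0.059 0.058]
 [0.061 0.061 0.059 0.059]
 [0.062 0.06  0.062 0.06 ]
 [0.06  0.06  0.061 0.062]]
[0.03778986 0.03942649]
```

View pics/w1c.png

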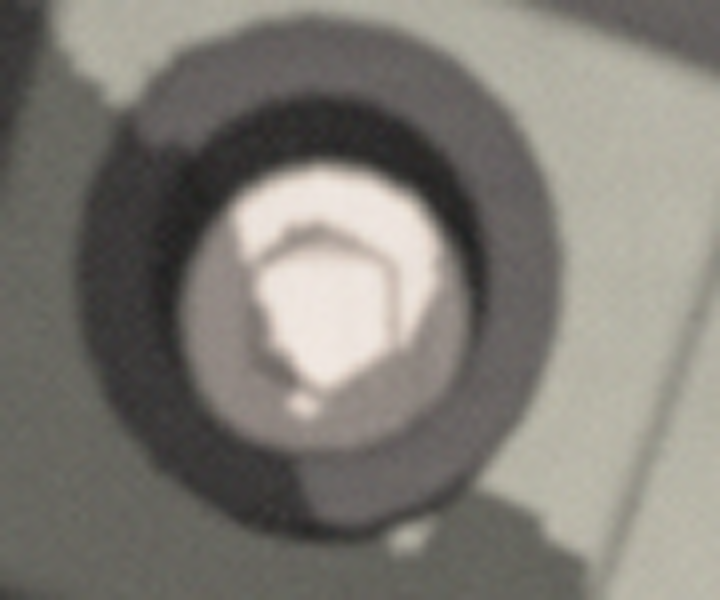

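The hexagon has a flat facing image-right, so its flat normals lie at about -63° (mod 60) in the world, and the crank should go in with its x axis at about -63°. I'll move over to the crank and unwind the wrist, so most of the winding can be done in one go.

Call:
apply_moves --plan '[[[0.42,-0.96,0.19,0,0,0,0],[0.42,-0.96,0.19,0,0,0,0],[0.42,-0.96,0.19,0,0,0,0],[0.42,-0.96,0.19,0,0,0,0],[0.42,-0.96,0.19,0,0,0,0]]]'

```text
clock: 2.23
position: [0.4384, -0.0188, 0.28]
orientation: [3.058, 0.721, -0.002]
force: [-0.2, 0.3, -0.5]
width: 0.0855
```

Call:
apply_moves --plan '[[[0.42,-0.96,0.19,0,0,0,0],[0.42,-0.96,0.19,0,0,0,0],[0.42,-0.96,0.19,0,0,0,0],[0.42,-0.96,0.19,0,0,0,0],[0.42,-0.96,0.19,0,0,0,0]]]'

```text
clock: 2.65
position: [0.4331, 0.0858, 0.261]
orientation: [3.057, 0.722, -0.002]
force: [1.0, -0.4, -0.1]
width: 0.0849
```

Call:
apply_moves --plan '[[[0.42,-0.96,0.19,0,0,0,0],[0.42,-0.96,0.19,0,0,0,0],[0.42,-0.96,0.19,0,0,0,0],[0.42,-0.96,0.19,0,0,0,0],[0.42,-0.96,0.19,0,0,0,0]]]'

```text
clock: 3.07
position: [0.4278, 0.1905, 0.242]
orientation: [3.057, 0.722, -0.001]
force: [0.2, 0.4, -0.5]
width: 0.0854
```

Call:
apply_moves --plan '[[[0.42,-0.96,0.19,0,0,0,0],[0.42,-0.96,0.19,0,0,0,0],[0.42,-0.96,0.19,0,0,0,0],[0.42,-0.96,0.19,0,0,0,0],[0.42,-0.96,0.19,0,0,0,0]]]'

```text
clock: 3.48
position: [0.4247, 0.2908, 0.2229]
orientation: [-3.051, -0.734, 0.003]
force: [-0.5, -0.8, -0.2]
width: 0.0853
```

Call:
apply_moves --plan '[[[0,0,0,0,0,-1,0],[0,0,0,0,0,-1,0],[0,0,0,0,0,-1,0],[0,0,0,0,0,-1,0],[0,0,0,0,0,-1,0]]]'

```text
clock: 3.9
position: [0.4251, 0.2893, 0.223]
orientation: [-2.817, -1.382, 0.002]
force: [0.5, 0.3, 0.0]
width: 0.0852
```

Call:
apply_moves --plan '[[[0,0,0,0,0,-1,0],[0,0,0,0,0,-1,0],[0,0,0,0,0,-1,0],[0,0,0,0,0,-1,0],[0,0,0,0,0,-1,0]]]'

```text
clock: 4.32
position: [0.4252, 0.2892, 0.2231]
orientation: [-2.451, -1.959, 0.001]
force: [0.5, -0.1, -1.2]
width: 0.0854
```

```bash
python3 - <<'E'
from h import *
o=env.get_obs(); print(o['clock'],o['position'],np.degrees(o['q']).round(1),R.from_rotvec(o['orientation']).as_matrix()[:,0])
E
```

```text
4.3167 [0.42519604 0.28923363 0.22309989] [ 26.9   4.9 -15.8  69.4   0.2 129.7] [0.2207283  0.97533322 0.00203203]
```

Call:
apply_moves --plan '[[[0,0,0,0,0,-1,0],[0,0,0,0,0,-1,0],[0,0,0,0,0,-1,0],[0,0,0,0,0,-1,0],[0,0,0,0,0,-1,0]]]'

```text
clock: 4.73
position: [0.4251, 0.2892, 0.2231]
orientation: [-1.969, -2.443, -0.001]
force: [-0.8, -0.6, 0.3]
width: 0.0853
```

Call:
apply_moves --plan '[[[0,0,0,0,0,-1,0],[0,0,0,0,0,-1,0],[0,0,0,0,0,-1,0],[0,0,0,0,0,-1,0],[0,0,0,0,0,-1,0]]]'

```text
clock: 5.15
position: [0.4251, 0.2892, 0.2231]
orientation: [-1.394, -2.811, -0.002]
force: [0.8, 1.0, 0.7]
width: 0.0853
```

Call:
apply_moves --plan '[[[0,0,0,0,0,-1,0],[0,0,0,0,0,-1,0],[0,0,0,0,0,-1,0],[0,0,0,0,0,-1,0],[0,0,0,0,0,-1,0]]]'

```text
clock: 5.57
position: [0.4252, 0.2892, 0.2231]
orientation: [-0.753, -3.047, -0.003]
force: [0.2, -0.3, -0.2]
width: 0.0851
```

Call:
apply_moves --plan '[[[0,0,0,0,0,-1,0],[0,0,0,0,0,-1,0],[0,0,0,0,0,-1,0],[0,0,0,0,0,-1,0],[0,0,0,0,0,-1,0]]]'

```text
clock: 5.98
position: [0.4251, 0.2892, 0.2231]
orientation: [-0.075, -3.138, -0.004]
force: [-0.2, 0.1, -0.5]
width: 0.0854
```

Call:
apply_moves --plan '[[[0,0,0,0,0,-1,0],[0,0,0,0,0,-1,0],[0,0,0,0,0,-1,0],[0,0,0,0,0,-1,0],[0,0,0,0,0,-1,0]]]'

```text
clock: 6.4
position: [0.4252, 0.2892, 0.2231]
orientation: [0.606, -3.081, -0.005]
force: [0.7, 0.4, 0.2]
width: 0.0856
```

Call:
apply_moves --plan '[[[0,0,0,0,0,-1,0],[0,0,0,0,0,-1,0],[0,0,0,0,0,-1,0],[0,0,0,0,0,-1,0],[0,0,0,0,0,-1,0]]]'

```text
clock: 6.82
position: [0.4252, 0.2892, 0.2231]
orientation: [1.258, -2.877, -0.006]
force: [-0.0, 0.4, -0.6]
width: 0.0857
```

Call:
apply_moves --plan '[[[0,0,0,0,0,-1,0],[0,0,0,0,0,-1,0],[0,0,0,0,0,-1,0],[0,0,0,0,0,-1,0],[0,0,0,0,0,-1,0]]]'

```text
clock: 7.23
position: [0.4252, 0.2892, 0.2231]
orientation: [1.852, -2.537, -0.006]
force: [0.2, 0.0, 0.2]
width: 0.0855
```

Call:
apply_moves --plan '[[[0,0,0,0,0,-1,0],[0,0,0,0,0,-1,0],[0,0,0,0,0,-1,0],[0,0,0,0,0,-1,0],[0,0,0,0,0,-1,0]]]'

```text
clock: 7.65
position: [0.4252, 0.2892, 0.2231]
orientation: [-2.357, 2.076, 0.006]
force: [-0.5, 0.3, -0.5]
width: 0.0852
```

Call:
apply_moves --plan '[[[0,0,0,0,0,-1,0],[0,0,0,0,0,-1,0],[0,0,0,0,0,-1,0],[0,0,0,0,0,-1,0],[0,0,0,0,0,-1,0]]]'

```text
clock: 8.07
position: [0.4252, 0.2892, 0.2231]
orientation: [-2.75, 1.517, 0.006]
force: [0.2, 0.1, -0.3]
width: 0.0855
```

Call:
apply_moves --plan '[[[0,0,0,0,0,-1,0],[0,0,0,0,0,-1,0],[0,0,0,0,0,-1,0],[0,0,0,0,0,-1,0],[0,0,0,0,0,-1,0]]]'

```text
clock: 8.48
position: [0.4252, 0.2892, 0.2231]
orientation: [-3.012, 0.885, 0.005]
force: [0.2, 0.4, 0.2]
width: 0.0854
```

Call:
apply_moves --plan '[[[0,0,0,0,0,-1,0],[0,0,0,0,0,-1,0],[0,0,0,0,0,-1,0],[0,0,0,0,0,-1,0],[0,0,0,0,0,0,0]]]'

```text
clock: 8.9
position: [0.4251, 0.2893, 0.2231]
orientation: [-3.119, 0.353, 0.005]
force: [0.3, -0.1, -0.6]
width: 0.0854
```

```bash
python3 - <<'E'
from h import *
o=env.get_obs(); Rm=R.from_rotvec(o['orientation']).as_matrix(); print(o['clock'],o['position'],np.degrees(o['q']).round(1),Rm[:,0],Rm[:,2])
m,p,d=cam('wrist'); save('w2.png',p); np.savez('w2.npz',p=p,d=d,**{k:np.array(v) for k,v in m.items()})
P=cloud(m,d)
near=np.hypot(P[...,0]-.42,P[...,1]-.2975)<.03
M=near&(P[...,2]>.1); Q=P[M]
c,_=cv2.findContours(M.astype(np.uint8),0,2); c=max(c,key=cv2.contourArea); e=cv2.minEnclosingCircle(c); print('stub',e,onplane(m,[e[0]],.108),((Q.min(0)+Q.max(0))/2),np.ptp(Q,axis=0))
near=np.hypot(P[...,0]-.47,P[...,1]-.2415)<.03
M=near&(P[...,2]>.12); Q=P[M]
c,_=cv2.findContours(M.astype(np.uint8),0,2)
if c: c=max(c,key=cv2.contourArea); e=cv2.minEnclosingCircle(c); print('handle',e,onplane(m,[e[0]],.128),((Q.min(0)+Q.max(0))/2),np.ptp(Q,axis=0))
E
```

```text
8.9 [0.42511281 0.28933    0.2230993 ] [  26.9    4.9  -15.8   69.4    0.2 -140.2] [ 0.9746975  -0.22350442 -0.00325037] [-0.00270208  0.00275896 -0.99999254]
stub ((292.5, 364.0), 96.52082061767578) [[0.25241931 0.35951391 0.108     ]] [0.42836265 0.29751094 0.21342713] [0.04289361 0.05491833 0.22643156]
handle ((368.0, 130.5), 16.007909774780273) [[0.47028596 0.24228973 0.128     ]] [0.46995978 0.24205688 0.1254837 ] [0.0233133  0.02336734 0.01054919]
```

View pics/w2.png

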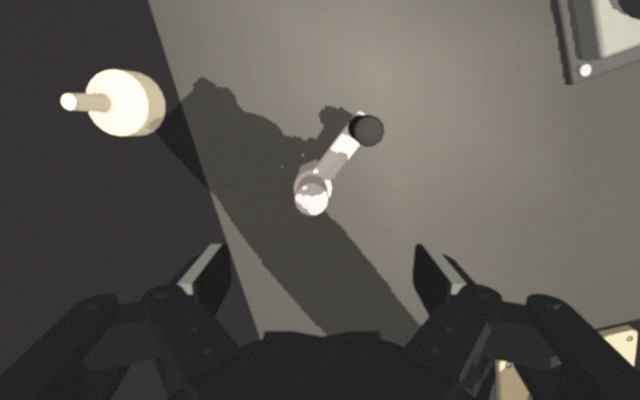

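```bash
python3 - <<'E'
from h import *; from loc import load
m,p,d=load('w2.npz'); P=cloud(m,d)
M=(np.hypot(P[...,0]-.42,P[...,1]-.2975)<.03)&(P[...,2]>.104)&(P[...,2]<.113)
M[260:]=0
Q=P[M]; c,_=cv2.findContours(M.astype(np.uint8),0,2); c=max(c,key=cv2.contourArea); e=cv2.minEnclosingCircle(c); print('stub',e,onplane(m,[e[0]],.108),((Q.min(0)+Q.max(0))/2),np.ptp(Q,axis=0))
S=onplane(m,[e[0]],.108)[0]; H=np.array([.4703,.2423,.128])
print('angle',np.degrees(np.arctan2(*(H-S)[1::-1])),np.linalg.norm((H-S)[:2]))
o=env.get_obs(); Rm=R.from_rotvec(o['orientation']).as_matrix(); print('tool delta to stub',Rm.T@(S-o['position']))
E
```

```text
stub ((310.84375, 198.5), 16.910507202148438) [[0.42234975 0.29916177 0.108     ]] [0.42169214 0.29935417 0.10734602] [0.02955258 0.02921715 0.00659815]
angle -49.85981528334362 0.07438069165157149
tool delta to stub [-0.00455498 -0.00855972  0.11523952]
```

Call:
apply_moves --plan '[[[-0.23,-0.43,0.75,0,0,0,0],[0,0,0.75,0,0,0,0],[0,0,0.75,0,0,0,0],[0,0,0.75,0,0,0,0],[0,0,0.75,0,0,0,0]]]'

```text
clock: 9.37
position: [0.4224, 0.2995, 0.1479]
orientation: [-3.118, 0.358, 0.004]
force: [1.3, -0.1, -0.8]
width: 0.085
```

Call:
apply_moves --plan '[[[0,0,0.75,0,0,0,0],[0,0,0.75,0,0,0,0],[0,0,0.75,0,0,0,0],[0,0,0.75,0,0,0,0],[0,0,0.75,0,0,0,0]]]'

```text
clock: 9.78
position: [0.4223, 0.2998, 0.0729]
orientation: [-3.118, 0.358, 0.004]
force: [0.3, -1.4, 0.2]
width: 0.0852
```

Call:
apply_moves --plan '[[[0,0,0,0,0,0,1],[0,0,0,0,0,0,1],[0,0,0,0,0,0,1],[0,0,0,0,0,0,1],[0,0,0,0,0,0,1]]]'

```text
clock: 10.2
position: [0.4232, 0.3005, 0.0751]
orientation: [-3.118, 0.354, 0.0]
force: [-0.9, -0.4, 1.2]
width: 0.0285
```

Call:
apply_moves --plan '[[[0,0,0,0,0,0,1],[0,0,0,0,0,0,1],[0,0,0,0,0,0,1],[0,0,0,0,0,0,1],[0,0,0,0,0,0,1]]]'

```text
clock: 10.62
position: [0.4231, 0.3005, 0.0751]
orientation: [-3.118, 0.354, 0.0]
force: [-0.4, -1.6, 6.4]
width: 0.0286
```

Call:
apply_moves --plan '[[[0,0,-0.5,0,0,0,1],[0,0,-1,0,0,0,1],[0,0,-1,0,0,0,1],[0,0,-1,0,0,0,1],[0,0,-1,0,0,0,1]]]'

```text
clock: 11.03
position: [0.4211, 0.2996, 0.1641]
orientation: [-3.119, 0.353, 0.007]
force: [0.8, -0.1, -4.6]
width: 0.0283
```

Call:
apply_moves --plan '[[[0,0,-1,0,0,0.6,1],[0,0,-0.5,0,0,1,1],[0,0,0,0,0,1,1],[0,0,0,0,0,0,1],[0,0,0,0,0,0,1]]]'

```text
clock: 11.45
position: [0.4214, 0.2996, 0.1933]
orientation: [-3.06, 0.701, 0.006]
force: [-0.7, 0.2, -4.5]
width: 0.0285
```

```bash
python3 - <<'E'
from h import *
o=env.get_obs(); Rm=R.from_rotvec(o['orientation']).as_matrix(); print(o['clock'],o['position'],o['width'],np.degrees(o['q']).round(1),Rm[:,0],Rm[:,2],o['force'],o['moment'])
m,p,d=cam('wrist'); save('w3.png',p); np.savez('w3.npz',p=p,d=d,**{k:np.array(v) for k,v in m.items()})
print('delta tool',Rm.T@(np.array([.5436,-.0629,.195])-o['position']))
P=cloud(m,d)
H=o['position']+np.array([np.cos(np.radians(-63)),np.sin(np.radians(-63)),0])*.075
M=(np.hypot(P[...,0]-H[0],P[...,1]-H[1])<.04)&(abs(P[...,2]-.248)<.012); Q=P[M]; print(len(Q),np.median(Q[:,2]) if len(Q) else 0)
c,_=cv2.findContours(M.astype(np.uint8),0,2)
if c:
  c=max(c,key=cv2.contourArea); e=cv2.minEnclosingCircle(c); h=onplane(m,[e[0]],np.median(Q[:,2]))[0]; print(e,h,(h-o['position']),np.degrees(np.arctan2(*(h-o['position'])[1::-1])))
E
```

```text
11.45 [0.42144415 0.29961443 0.19326227] 0.028504299432067774 [  28.1    6.3  -17.9   65.9    0.3 -126.1] [ 0.90031652 -0.43521267 -0.00448386] [-0.00342793  0.00321127 -0.99998897] [-0.72435315  0.23795445 -4.51267428] [ 0.0374142  -0.01431029  0.0004151 ]
delta tool [ 0.26774201  0.27321233 -0.00332058]
5595 0.24653289573862497
((468.6455993652344, 140.8004608154297), 45.89741516113281) [0.45682918 0.23452425 0.2465329 ] [ 0.03538503 -0.06509019  0.05327062] -61.47013782691773
```

View pics/w3.png

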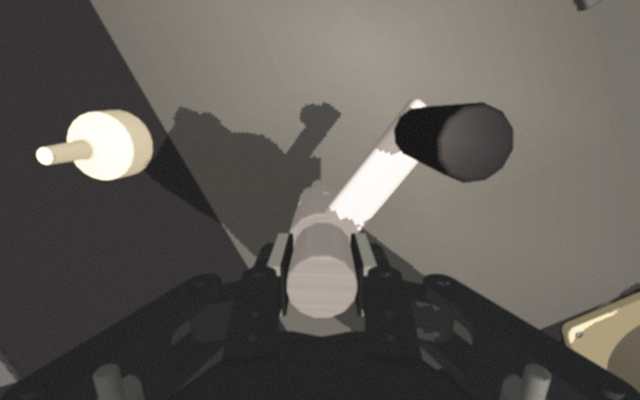

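```bash
python3 - <<'E'
from h import *; from loc import load
m,p,d=load('w3.npz'); o=env.get_obs(); P=cloud(m,d); print(P[286,323],d[286,323])
Rm=R.from_rotvec(o['orientation']).as_matrix()
M=(abs(P[...,2]-.2265)<.006)&(np.hypot(P[...,0]-.4214,P[...,1]-.2996)<.025); M[:240]=0
c,_=cv2.findContours(M.astype(np.uint8),0,2); c=max(c,key=cv2.contourArea); e=cv2.minEnclosingCircle(c); s=onplane(m,[e[0]],.2265)[0]; print(e,s,Rm.T@(s-o['position']),Rm.T@(P[M].mean(0)-o['position']))
h=np.array([.45683,.23452]); print(np.degrees(np.arctan2(*(h-s[:2])[::-1])),np.linalg.norm(h-s[:2]))
E
```

```text
[0.42204533 0.29823314 0.22795483] 0.12218649
((320.5965576171875, 274.6047668457031), 58.564815521240234) [0.42631313 0.29723918 0.2265    ] [ 0.00530587 -0.00019843 -0.03365543] [ 0.00229109  0.00018879 -0.03404888]
-64.05413238277315 0.06974937459261878
```

Call:
apply_moves --plan '[[[0.67,0.68,0,0,0,0.3,1],[0.67,0.68,0,0,0,0,1],[0.67,0.68,0,0,0,0,1],[0.67,0.68,0,0,0,0,1],[0.67,0.68,0,0,0,0,1]]]'

```text
clock: 11.92
position: [0.4502, 0.2078, 0.1923]
orientation: [-3.051, 0.741, 0.008]
force: [0.0, -0.2, -3.4]
width: 0.0287
```

Call:
apply_moves --plan '[[[0.67,0.68,0,0,0,0,1],[0.67,0.68,0,0,0,0,1],[0.67,0.68,0,0,0,0,1],[0.67,0.68,0,0,0,0,1],[0.67,0.68,0,0,0,0,1]]]'

```text
clock: 12.33
position: [0.4783, 0.1167, 0.192]
orientation: [-3.05, 0.742, 0.008]
force: [-0.6, -0.3, -4.9]
width: 0.0288
```

Call:
apply_moves --plan '[[[0.67,0.68,0,0,0,0,1],[0.67,0.68,0,0,0,0,1],[0.67,0.68,0,0,0,0,1],[0.67,0.68,0,0,0,0,1],[0.67,0.68,0,0,0,0,1]]]'

```text
clock: 12.75
position: [0.5064, 0.0256, 0.1915]
orientation: [-3.05, 0.742, 0.008]
force: [0.0, -0.2, -4.4]
width: 0.0288
```

Call:
apply_moves --plan '[[[0.67,0.68,0,0,0,0,1],[0.67,0.68,0,0,0,0,1],[0.67,0.68,0,0,0,0,1],[0.6,0.6,0,0,0,0,1],[0,0,0,0,0,0,1]]]'

```text
clock: 13.17
position: [0.5298, -0.0471, 0.1914]
orientation: [-3.05, 0.747, 0.005]
force: [-0.2, 0.3, -4.2]
width: 0.0289
```

```bash
python3 - <<'E'
from h import *
o=env.get_obs(); Rm=R.from_rotvec(o['orientation']).as_matrix(); print(o['clock'],o['position'],o['width'],np.degrees(o['q']).round(1),Rm[:,0],Rm[:,2],o['force'],o['moment'])
print('delta tool mm',1e3*Rm.T@(np.array([.5433,-.0623,.193])-o['position']))
m,p,d=cam('wrist'); save('w4.png',p);np.savez('w4.npz',p=p,d=d,**{k:np.array(v) for k,v in m.items()})
E
```

```text
13.1667 [ 0.52979379 -0.04714828  0.19136224] 0.028915617219599676 [-1.210e+01  8.000e+00 -1.620e+01  6.600e+01  1.000e-01 -1.646e+02] [ 0.8869538  -0.46184704 -0.00320283] [-0.00252155  0.00209228 -0.99999463] [-0.23912096  0.25235881 -4.21344805] [ 0.04422636 -0.00985909  0.00414429]
delta tool mm [18.97191723  7.19993518 -1.70350807]
```

View pics/w4.png

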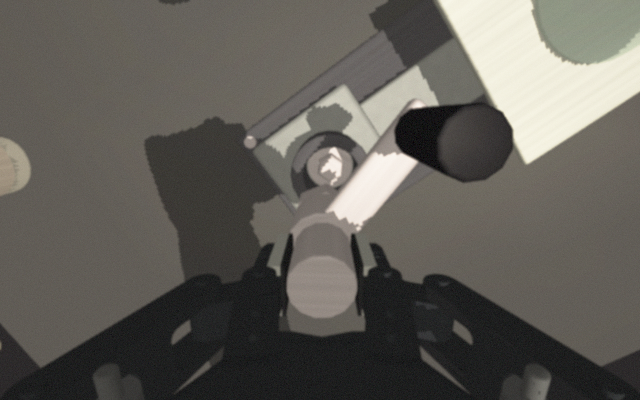

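The crank is held; the well is visible at about (328,165), just ahead of the stub. I'll fit the rim in this same view, so that camera bias cancels.

```bash
python3 - <<'E'
from h import *; from loc import load; from scipy.optimize import least_squares
m,p,d=load('w4.npz'); P=cloud(m,d); o=env.get_obs(); Rm=R.from_rotvec(o['orientation']).as_matrix()
M=(P[...,2]>.086)&(P[...,2]<.098)&(np.hypot(P[...,0]-.5435,P[...,1]+.0625)<.04); 
M=cv2.morphologyEx(M.astype(np.uint8),cv2.MORPH_OPEN,np.ones((2,2)))>0
Q=P[M][:,:2]; print(len(Q),Q.min(0),Q.max(0))
def res(c): 
    r=np.hypot(*(Q-c).T); return np.maximum(r-.033,0)+np.maximum(.0225-r,0)
s=least_squares(lambda c:res(c),[.5435,-.0625],loss='soft_l1',f_scale=5e-4,diff_step=1e-4); print(s.x,s.cost)
w=np.r_[s.x,.092]; print('well in tool mm',1e3*Rm.T@(w-o['position']))
st=P[286-5:286+6,323-5:323+6].reshape(-1,3); print('stub top',st.mean(0),'tool',1e3*Rm.T@(onplane(m,[[323,286]],np.median(st[:,2]))[0]-o['position']))
g=cv2.cvtColor(p,cv2.COLOR_RGB2GRAY)
cv2.imwrite('pics/w4c.png',cv2.resize(cv2.cvtColor(p[120:330,240:400],4),None,fx=3.6,fy=2.8,interpolation=2))
E
```

```text
1504 [nan nan] [nan nan]Traceback (most recent call last):
  File "<stdin>", line 8, in <module>
    return func(*args, **kwargs)
    raise ValueError("Residuals are not finite in the initial point.")
ValueError: Residuals are not finite in the initial point.
```

```bash
python3 - <<'E'
from h import *; from loc import load; from scipy.optimize import least_squares
m,p,d=load('w4.npz'); P=cloud(m,d); o=env.get_obs(); Rm=R.from_rotvec(o['orientation']).as_matrix()
M=(P[...,2]>.086)&(P[...,2]<.098)&(np.hypot(P[...,0]-.5435,P[...,1]+.0625)<.04); 
Q=P[M][:,:2]; print(len(Q),Q.min(0),Q.max(0))
def res(c): 
    r=np.hypot(*(Q-c).T); return np.maximum(r-.033,0)+np.maximum(.0225-r,0)
s=least_squares(res,[.5435,-.0625],loss='soft_l1',f_scale=5e-4,diff_step=1e-4); print(s.x,s.cost)
w=np.r_[s.x,.092]; print('well in tool mm',1e3*Rm.T@(w-o['position']))
st=P[286-5:286+6,323-5:323+6].reshape(-1,3); print('stub top',st.mean(0),'tool',1e3*Rm.T@(onplane(m,[[323,286]],np.median(st[:,2]))[0]-o['position']))
E
```

```text
1509 [ 0.53828197 -0.09533056] [ 0.57583325 -0.0302003 ]
[ 0.54281397 -0.06301052] 2.9389567209751935e-07
well in tool mm [20.74468192  9.2264345  99.17632846]
stub top [nan nan nan] tool [nan nan nan]
```

```bash
python3 - <<'E'
from h import *; from loc import load
m,p,d=load('w4.npz'); o=env.get_obs(); Rm=R.from_rotvec(o['orientation']).as_matrix()
print(o['clock'],o['position'],o['orientation'],Rm.T@(m['eye']-o['position']), o['dq'].round(4))
for w in ([.5436,-.0627,.092],[.5428,-.063,.092]): print(1e3*Rm.T@(np.array(w)-o['position']))
uv=[323,286]; print('stub tool',1e3*Rm.T@(onplane(m,[uv],o['position'][2]+.0335)[0]-o['position']))
E
```

```text
13.2167 [ 0.52902004 -0.04565383  0.19129696] [-3.04863623  0.7455912   0.00690363] [ 0.06859005  0.00103487 -0.14344483] [ 0.0287 -0.0133 -0.0176  0.0195  0.0193  0.0134]
[21.29867508  8.58818651 99.17480787]
[20.72743561  9.22354694 99.17642054]
stub tool [  1.53781937   1.83969709 -33.51180635]
```

Call:
apply_moves --plan '[[[0.52,0.22,0,0,0,0,1],[0.52,0.22,0,0,0,0,1],[0,0,0,0,0,0,1],[0,0,0,0,0,0,1],[0,0,0,0,0,0,1]]]'

```text
clock: 13.63
position: [0.5435, -0.0616, 0.192]
orientation: [-3.049, 0.743, 0.006]
force: [0.2, 0.7, -4.1]
width: 0.0284
```

```bash
python3 - <<'E'
from h import *; from loc import load
o=env.get_obs(); Rm=R.from_rotvec(o['orientation']).as_matrix()
print(o['clock'],o['position'],Rm[:,0],Rm[:,2],o['dq'].round(4),np.degrees(o['q']).round(1))
print(1e3*Rm.T@(np.array([.5432,-.0629,.092])-o['position']))
E
```

```text
13.6333 [ 0.54346383 -0.0615908   0.19199195] [ 0.88780053 -0.46020854 -0.00428108] [-0.00269641  0.00410066 -0.99998796] [ 0.0024 -0.0073 -0.0082  0.0021 -0.0031  0.0034] [ -13.3    9.5  -14.4   66.3    0.2 -165.9]
[ 0.79635247  1.52367763 99.98608445]
```

Call:
apply_moves --plan '[[[0.03,0.065,0.3,0,0,0,1],[0,0,0.6,0,0,0,1],[0,0,0.6,0,0,0,1],[0,0,0.6,0,0,0,1],[0,0,0.4,0,0,0,1]]]'

```text
clock: 14.05
position: [0.5419, -0.0626, 0.1395]
orientation: [-3.049, 0.744, 0.009]
force: [0.3, 1.4, -4.0]
width: 0.0284
```

```bash
python3 - <<'E'
from h import *
o=env.get_obs(); print(o['position'],o['force'],o['moment'])
E
```

```text
[ 0.54193551 -0.06255302  0.13948648] [ 0.29457019  1.40871362 -3.97151289] [ 0.07893122 -0.07677364  0.01818387]
```

Call:
apply_moves --plan '[[[0,0,0.15,0,0,0,1],[0,0,0.15,0,0,0,1],[0,0,0.15,0,0,0,1],[0,0,0.15,0,0,0,1],[0,0,0,0,0,0,1]]]'

```text
clock: 14.47
position: [0.5438, -0.0631, 0.13]
orientation: [-3.049, 0.744, 0.003]
force: [0.1, 0.7, -4.3]
width: 0.0286
```

Call:
apply_moves --plan '[[[0,0,0.1,0,0,0,1],[0,0,0.1,0,0,0,1],[0,0,0.1,0,0,0,1],[0,0,0.1,0,0,0,1],[0,0,0,0,0,0,1]]]'

```text
clock: 14.88
position: [0.5437, -0.0631, 0.122]
orientation: [-3.049, 0.744, 0.003]
force: [1.7, 0.6, -3.9]
width: 0.0286
```

Call:
apply_moves --plan '[[[0,0,0.06,0,0,0,1],[0,0,0.06,0,0,0,1],[0,0,0.06,0,0,0,1],[0,0,0.06,0,0,0,1],[0,0,0,0,0,0,1]]]'

```text
clock: 15.3
position: [0.5441, -0.0632, 0.1191]
orientation: [-3.049, 0.744, 0.002]
force: [-0.9, 0.2, 5.2]
width: 0.0286
```

The crank dropped straight past the 12 mm stop and now touches the floor: TCP z is 0.119, expected 0.1188. I'll start winding clockwise.

Call:
apply_moves --plan '[[[0,0,-0.05,0,0,0.5,1],[0,0,0,0,0,1,1],[0,0,0,0,0,1,1],[0,0,0,0,0,1,1],[0,0,0,0,0,1,1]]]'

```text
clock: 15.72
position: [0.5443, -0.0633, 0.1191]
orientation: [-2.843, 1.33, 0.002]
force: [0.2, -0.2, -0.7]
width: 0.029
```

Call:
apply_moves --plan '[[[0,0,0,0,0,1,1],[0,0,0,0,0,1,1],[0,0,0,0,0,1,1],[0,0,0,0,0,1,1],[0,0,0,0,0,1,1]]]'

```text
clock: 16.13
position: [0.5439, -0.0638, 0.1191]
orientation: [-2.49, 1.915, 0.003]
force: [-0.4, -1.3, -0.3]
width: 0.0284
```

```bash
cat > lev.py <<'E'
from h import *
o=env.get_obs(); Rm=R.from_rotvec(o['orientation']).as_matrix(); print(o['clock'],o['position'],'psi',np.degrees(np.arctan2(Rm[1,0],Rm[0,0])).round(2),'q6',np.degrees(o['q'][5]).round(1),o['force'].round(1),o['moment'].round(2))
import sys
for n in sys.argv[1:]:
    m,p,d=cam(n); P=cloud(m,d)
    for nm,(x,y) in dict(plate=((.50,.645),(-.345,-.20)),shelf=((.52,.645),(-.47,-.375))).items():
        q=P[(P[...,0]>x[0])&(P[...,0]<x[1])&(P[...,1]>y[0])&(P[...,1]<y[1])]
        z=q[:,2]; z=z[(z>.08)&(z<.16)]; h,b=np.histogram(z,bins=np.arange(.08,.16,.001)); k=np.convolve(h,np.ones(6),'same').argmax(); c=b[k]+.0005
        g=q[(abs(q[:,2]-c)<.005)]; A=np.c_[np.ones(len(g)),g[:,:2]-[.575,-.36]]; s=np.linalg.lstsq(A,g[:,2],rcond=None)[0]
        print(n,nm,len(g),np.median(g[:,2]).round(5),g[:,2].mean().round(5),'at edge',s.round(4))
E
python3 lev.py top scene
```

```text
16.1333 [ 0.54391851 -0.06380936  0.11914807] psi -75.13 q6 -118.4 [-0.4 -1.3 -0.3] [-0.2  -0.04  0.3 ]
top plate 1579 0.10347 0.10357 at edge [ 0.1034 -0.0005  0.0016]
top shelf 1442 0.12329 0.1233 at edge [1.233e-01 2.000e-04 1.000e-04]
scene plate 1629 0.10238 0.10242 at edge [ 0.1033 -0.0005 -0.0098]
scene shelf 1910 0.12212 0.12214 at edge [ 0.1226 -0.0021  0.0066]
```

Call:
apply_moves --plan '[[[0,0,0,0,0,1,1],[0,0,0,0,0,1,1],[0,0,0,0,0,1,1],[0,0,0,0,0,1,1],[0,0,0,0,0,1,1]]]'

```text
clock: 16.65
position: [0.5434, -0.064, 0.1191]
orientation: [2.019, -2.406, -0.003]
force: [-0.9, -1.4, 1.6]
width: 0.0283
```

Call:
apply_moves --plan '[[[0,0,0,0,0,1,1],[0,0,0,0,0,1,1],[0,0,0,0,0,1,1],[0,0,0,0,0,1,1],[0,0,0,0,0,1,1]]]'

```text
clock: 17.07
position: [0.5428, -0.064, 0.1191]
orientation: [1.449, -2.785, -0.004]
force: [-3.0, -1.8, 3.5]
width: 0.0286
```

Call:
apply_moves --plan '[[[0,0,0,0,0,1,1],[0,0,0,0,0,1,1],[0,0,0,0,0,1,1],[0,0,0,0,0,1,1],[0,0,0,0,0,1,1]]]'

```text
clock: 17.48
position: [0.5423, -0.0638, 0.1191]
orientation: [0.812, -3.031, -0.004]
force: [-4.1, -0.8, 5.1]
width: 0.0288
```

Call:
apply_moves --plan '[[[0,0,0,0,0,1,1],[0,0,0,0,0,1,1],[0,0,0,0,0,1,1],[0,0,0,0,0,1,1],[0,0,0,0,0,1,1]]]'

```text
clock: 17.9
position: [0.5419, -0.0633, 0.1191]
orientation: [0.137, -3.134, -0.004]
force: [-5.0, -0.3, 5.1]
width: 0.0285
```

```bash
python3 lev.py top
```

```text
17.9 [ 0.54187844 -0.06334358  0.11912789] psi -174.99 q6 -18.5 [-5.  -0.3  5.1] [-0.16  1.05  0.24]
top plate 1630 0.1103 0.1103 at edge [ 0.1102 -0.0014  0.0013]
top shelf 1432 0.12317 0.12316 at edge [ 0.1232 -0.0036  0.0006]
```

Call:
apply_moves --plan '[[[0,0,0,0,0,1,1],[0,0,0,0,0,1,1],[0,0,0,0,0,1,1],[0,0,0,0,0,1,1],[0,0,0,0,0,1,1]]]'

```text
clock: 18.37
position: [0.5417, -0.0628, 0.1191]
orientation: [-0.544, -3.088, -0.004]
force: [-4.9, 0.5, 6.7]
width: 0.0284
```

Call:
apply_moves --plan '[[[0,0,0,0,0,1,1],[0,0,0,0,0,1,1],[0,0,0,0,0,1,1],[0,0,0,0,0,1,1],[0,0,0,0,0,1,1]]]'

```text
clock: 18.78
position: [0.5417, -0.0623, 0.1191]
orientation: [-1.199, -2.897, -0.004]
force: [-3.9, 2.2, 6.3]
width: 0.0287
```

Call:
apply_moves --plan '[[[0,0,0,0,0,1,1],[0,0,0,0,0,1,1],[0,0,0,0,0,1,1],[0,0,0,0,0,1,1],[0,0,0,0,0,1,1]]]'

```text
clock: 19.2
position: [0.542, -0.0618, 0.1191]
orientation: [-1.797, -2.568, -0.004]
force: [-3.0, 3.8, 5.0]
width: 0.0287
```

Call:
apply_moves --plan '[[[0,0,0,0,0,1,1],[0,0,0,0,0,1,1],[0,0,0,0,0,1,1],[0,0,0,0,0,1,1],[0,0,0,0,0,1,1]]]'

```text
clock: 19.62
position: [0.5425, -0.0614, 0.1191]
orientation: [-2.309, -2.119, -0.004]
force: [-2.6, 4.2, 4.3]
width: 0.0284
```

Call:
apply_moves --plan '[[[0,0,0,0,0,1,1],[0,0,0,0,0,1,1],[0,0,0,0,0,1,1],[0,0,0,0,0,1,1],[0,0,0,0,0,1,1]]]'

```text
clock: 20.03
position: [0.543, -0.0613, 0.1191]
orientation: [-2.713, -1.569, -0.003]
force: [-0.6, 5.2, 4.3]
width: 0.0284
```

Call:
apply_moves --plan '[[[0,0,0,0,0,1,1],[0,0,0,0,0,1,1],[0,0,0,0,0,1,1],[0,0,0,0,0,1,1],[0,0,0,0,0,0,1]]]'

```text
clock: 20.45
position: [0.5435, -0.0615, 0.1191]
orientation: [-2.944, -1.076, -0.002]
force: [-1.1, 4.9, 3.1]
width: 0.0283
```

```bash
python3 lev.py top scene
```

```text
20.45 [ 0.54353591 -0.06151697  0.11910648] psi 40.17 q6 126.4 [-1.1  4.9  3.1] [1.3  0.25 0.07]
top plate 1726 0.12037 0.12038 at edge [ 0.1206 -0.0014 -0.0029]
top shelf 1429 0.12332 0.12332 at edge [0.1233 0.0016 0.0003]
scene plate 1647 0.11943 0.11938 at edge [ 0.1202 -0.0018 -0.0094]
scene shelf 1909 0.12225 0.12225 at edge [ 0.1225 -0.0016  0.0044]
```

Call:
apply_moves --plan '[[[0,0,0,0,0,1,1],[0,0,0,0,0,1,1],[0,0,0,0,0,1,1],[0,0,0,0,0,1,1],[0,0,0,0,0,1,1]]]'

```text
clock: 20.97
position: [0.5441, -0.0619, 0.1191]
orientation: [-3.108, -0.412, -0.001]
force: [0.9, 4.9, 3.0]
width: 0.0289
```

Call:
apply_moves --plan '[[[0,0,0,0,0,1,1],[0,0,0,0,0,1,1],[0,0,0,0,0,0.8,1],[0,0,0,0,0,0,1],[0,0,0,0,0,0,1]]]'

```text
clock: 21.38
position: [0.5443, -0.0623, 0.119]
orientation: [-3.136, -0.036, -0.0]
force: [0.8, 5.4, 4.0]
width: 0.029
```

```bash
python3 lev.py top scene top scene
```

```text
21.3833 [ 0.54426107 -0.0622578   0.11903602] psi 1.32 q6 165.2 [0.8 5.4 4. ] [ 1.54 -0.2   0.12]
top plate 1708 0.12314 0.12317 at edge [ 0.1233 -0.0014 -0.0013]
top shelf 1438 0.1233 0.12335 at edge [ 0.1232 -0.0016 -0.0026]
scene plate 1664 0.122 0.12205 at edge [ 0.123  -0.0006 -0.0112]
scene shelf 1904 0.12213 0.12218 at edge [ 0.1226 -0.0023  0.0064]
top plate 1717 0.12315 0.12318 at edge [ 0.1231 -0.0009  0.0003]
top shelf 1430 0.12336 0.12335 at edge [ 0.1234 -0.0006  0.0006]
scene plate 1645 0.12214 0.12213 at edge [ 0.1232 -0.0005 -0.0122]
scene shelf 1913 0.12223 0.12219 at edge [1.225e-01 1.000e-04 5.700e-03]
```

Plate and shelf agree within about 0.15 mm in both cameras. I'll release and lift clear.

Call:
apply_moves --plan '[[[0,0,0,0,0,0,0],[0,0,0,0,0,0,0],[0,0,0,0,0,0,0],[0,0,0,0,0,0,0],[0,0,0,0,0,0,0]]]'

```text
clock: 22.0
position: [0.5432, -0.0635, 0.1181]
orientation: [-3.139, -0.029, 0.004]
force: [-0.2, 0.0, -0.2]
width: 0.0854
```

Call:
apply_moves --plan '[[[0,0,0,0,0,0,0],[0,0,-0.3,0,0,0,0],[0,0,-0.5,0,0,0,0],[0,0,-0.7,0,0,0,0],[0,0,-0.8,0,0,0,0]]]'

```text
clock: 22.42
position: [0.5432, -0.0632, 0.1652]
orientation: [-3.138, -0.029, 0.004]
force: [0.5, -0.6, -0.1]
width: 0.0853
```

Call:
apply_moves --plan '[[[0,0,-1,0,0,0,0],[-0.5,0,-1,0,0,0,0],[-1,0,-1,0,0,0,0],[-1,0,-1,0,0,0,0],[-1,0,-0.5,0,0,0,0]]]'

```text
clock: 22.83
position: [0.4745, -0.0653, 0.2584]
orientation: [-3.139, -0.03, -0.005]
force: [0.6, -0.1, -0.6]
width: 0.0855
```

Call:
apply_moves --plan '[[[-0.5,0,0,0,0,0,0],[0,0,0,0,0,0,0],[0,0,0,0,0,0,0],[0,0,0,0,0,0,0],[0,0,0,0,0,0,0]]]'

```text
clock: 23.25
position: [0.464, -0.065, 0.2536]
orientation: [-3.137, -0.03, 0.005]
force: [0.4, 0.0, 0.3]
width: 0.0856
```

```bash
python3 lev.py top scene; python3 - <<'E'
from h import *
m,p,d=cam('top'); save('top2.png',p); P=cloud(m,d)
m2,p2,d2=cam('wrist'); save('w5.png',p2); P2=cloud(m2,d2)
for n,P in (('top',P),('wrist',P2)):
    r=np.hypot(P[...,0]-.5435,P[...,1]+.0629); q=P[(r<.012)&(P[...,2]<.2)]; print(n,'stub top z',np.nanmedian(q[:,2]),'expect .152')
    q=P[(r<.095)&(r>.055)&(P[...,2]>.16)&(P[...,2]<.185)]; print('handle z',len(q),np.median(q[:,2]) if len(q) else 0,'expect .172', q.mean(0) if len(q) else 0)
cv2.imwrite('pics/fin.png',cv2.cvtColor(np.vstack([p[80:300,150:550],cv2.resize(p2,(400,250))]),4))
E
```

```text
23.25 [ 0.46403382 -0.0650017   0.25357228] psi 1.08 q6 162.9 [0.4 0.  0.3] [-0.01 -0.03  0.04]
top plate 1744 0.12313 0.12316 at edge [ 0.1234  0.0015 -0.0023]
top shelf 1440 0.12318 0.12322 at edge [ 0.1232 -0.0043 -0.0006]
scene plate 1679 0.1221 0.12212 at edge [ 0.123  -0.001  -0.0105]
scene shelf 1903 0.12224 0.12223 at edge [ 0.1227 -0.0011  0.0068]
top stub top z 0.1533959436077803 expect .152
handle z 65 0.17248340788401406 expect .172 [ 0.60322367 -0.10481499  0.17215762]
wrist stub top z 0.1525851010633017 expect .152
handle z 729 0.17204367321779682 expect .172 [ 0.59852473 -0.10507024  0.17063639]
```

View pics/fin.png

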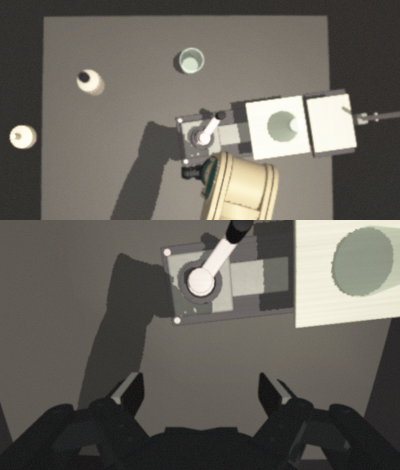

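The crank is seated in the well with its handle up and free. The flask stands on the plate, the bottle, funnel and beaker look undisturbed, and the gripper is clear.

```bash
python3 -c "
from rig import ticket; print(ticket.job_done())"
```

```text
the job is handed in; nothing more can be done
None
```

The crank is seated on the hexagon drive, and the lift plate is level with the shelf. I handed the job in at about 23 s of the 72 s allowed, with the gripper clear and touching nothing.

- **Fitting:** I gripped the crank by its stub, lined it up with the hexagon using the wrist camera, and lowered it. It went straight past the 12 mm stop to the floor of the well.
- **Winding:** I wound it about 328° clockwise in one grip. Wrist forces stayed below about 10 N throughout.

**Last checks after release:**
- **Level:** the plate is 0.05–0.15 mm below the shelf. The top camera read 123.1 mm for the plate against 123.2 mm for the shelf, and the scene camera read 122.1 mm against 122.2 mm.
- **Crank seating:** the stub top measured 152.6–153.4 mm above the bench (152 expected when fully home), and the handle top 172.0–172.5 mm (172 expected).
- **Other objects:** the flask is standing on the plate, and the bottle, funnel and beaker look undisturbed in the final pictures.

No check failed. The only disagreement was a constant offset of about 1 mm in absolute height between the top and scene cameras. It cancels when comparing the plate with the shelf.

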